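# Tare the counter scale through its recessed key well

### The job

Tare the counter scale with its empty tray on it: push the little sliding cover fully open with a fingertip, press the sunken key in the round well all the way down and keep it down for a good second, then let it up and push the cover fully shut again. Do not press the key in the square well. Lift nothing, and leave the tray and everything else on the counter where it stands.

Things in the scene. Friction and masses are not known exactly. Their poses are not given: they have to be found in the camera images.
- scale: white counter scale fixed to the counter. Origin: on the counter under the centre of its key deck; x points from the deck (robot's side) back to the pan, y along the deck to the left, z up. Deck: flat slab 140 (x) by 400 (y) mm, top 55 mm above the counter. Display ledge at x 34 to 68 mm, 12 mm above the deck. Steel pan at x 80 to 265 mm, 70 mm above the counter
- round_well (a point): centre of the mouth of the round well (50 mm diameter, 32 mm deep), level with the deck's top, at x -15, y -110 mm of the scale, axes as the scale's. Two cover rails, 5 mm wide and 7 mm high, run along y on the deck 36.5 mm before and behind this point, from 45 mm to its -y side to 110 mm to its +y side
- cover (a joint): sliding cover of the round well, m: 0 = shut, centred over the well (starts 0 to 15 mm ajar), 0.065 = fully open, slid to the scale's +y, clear of the well. About 1.5 N of friction; stays where left; a stop at each end; cannot be lifted off. Grey plate 66 (x) by 60 (y) mm, its top 5 mm above the deck, with an upright tab in its middle to push on
- cover_tab (a point): middle of the top edge of the cover's upright tab; the tab is 40 mm long in the scale's x, 6 mm thick in its y and reaches from the plate's top to this point, 18 mm above it (23 mm above the deck, 78 mm above the counter); moves with the cover
- tare_key (a joint): round key sunk in the round well, m pressed: 0 = up, 0.005 = fully down; sprung, 1.5 N to start and 5 N fully down; comes up by itself
- tare_key_top (a point): centre of the flat top of the round key (38 mm diameter), on the axis of the round well, 18 mm below the deck's top when up; moves down as it is pressed
- off_key (a joint): square key sunk in the square well (switches the scale off), m pressed: 0 = up, 0.005 = fully down; leave alone
- off_key_top (a point): centre of the top of the square key (34 by 34 mm), 18 mm below the deck's top, in the square well (46 by 46 mm, 32 mm deep) at x -15, y +95 mm of the scale
- tray: loose empty steel tray, 130 by 220 by 30 mm, lying on the scale's pan; origin at the centre of its underside
- spool_small: loose ribbon spool, 36 mm diameter, 26 mm high, standing on the scale's deck beyond the square well; origin at the centre of its underside
- spool_wide: loose ribbon spool, 68 mm diameter, 40 mm high, on the counter at the scale's +y end; origin at the centre of its underside
- spool_tall: loose ribbon spool, 52 mm diameter, 60 mm high, on the counter at the scale's -y end; origin at the centre of its underside
- pencil_cup: loose empty pencil cup, 76 mm diameter, 95 mm high; origin at the centre of its underside
- stapler: loose stapler, 150 by 36 by 48 mm, lying along its x; origin at the centre of its underside
- tape_dispenser: loose heavy tape dispenser, 160 by 60 by 92 mm; origin at the centre of its underside
There are look-alikes about, which are no part of the job. Of the things like the tape_dispenser, leave any that is red; of the rest the smaller one is meant.

How it is judged:
By the outcome, as a careful person would: the job done as asked, in the order asked, and still so for the second after the job is handed in, with the robot touching nothing.
It also fails if it takes over 46 s, if anything falls off the work surface, if the arm or the gripper's body presses on something with over 40 N, if the wrist force passes 120 N, or if a joint passes its speed limit or range.

### The arm

A 7-joint arm with a two-finger parallel gripper is mounted at the origin on the work surface. World frame = base frame: x ahead of the robot, y to its left, z up, the work surface at z = 0. Lengths are in m, angles in rad, forces in N, time in s.
With the tool pointing down it reaches from about 0.4 to 0.85 m from the base axis. Payload 4.5 kg.
Tool frame: the origin (TCP) lies at the centre of the arm's flange, where the gripper is bolted on; the fingertips stand 166 mm ahead of it and the grasp point (between the pads) lies 147 mm ahead of it (r.grip_depth is the distance from the TCP to the grasp point, in m); z points along the fingers, y is the line along which they close (so a half turn about z gives the same grasp; the last joint's range is limited). The gripper opens to 88 mm and grips with 3 to 60 N. Pads are 18 mm wide; open, the fingers measure 123 mm over their backs; the gripper's body (75 mm by 187 mm) begins 45 mm behind the grasp point.
Start: joints at [-1.087, 0.689, -0.195, 1.565, 0.157, 0.902, -0.215], TCP at [0.272, 0.563, 0.405] pointing down, gripper open.
Joint ranges: [-3.01, 3.01], [-0.46, 2.08], [-1.47, 1.51], [0.13, 2.56], [-1, 4.14], [0.04, 2.09], [-2.66, 2.66]. Speed limits (rad/s): [2.57, 2.57, 3.14, 3.14, 3.14, 3.14, 3.14].

### API

Orientations are given as a unit quaternion [x, y, z, w].
In Python, from plant import status, cams, r, finder gives the robot as it stands.
- The arm moves only by the tool play_rows, never from a script. Its argument "rows" is a list of rows, each a list of 7 numbers: the opening in per cent of the stroke, from 0 (shut) to 100 (fully open), then the shift along the tool's x, y, z in m, then the turn, a rotation vector about the tool's x, y, z in degrees. A call has 1 to 8 rows; each row shifts and turns the commanded pose from where the row before left it, along the tool's axes as they then stand; what a row does not reach is not made up. A row lasts 1/8 s, in which the tool goes at most 62.5 mm and 10.7 degrees, less where a joint would pass 70% of its speed; a pose out of reach is approached as far as the arm can. A call with a gripper value outside its range is refused whole. The fingers move at their own pace and stop on an object; "grip_force" is the grip in N (left out, the last holds). Time passes only in rows, so rows that do not move let the fingers close. It gives the time, the measured TCP pose, the force, the opening and the grip force at its end, in the units of the state.
- status.get_state(): the state, without advancing time (a new reading comes with each control period).
- cams.snapshot(name): name is "scene" or "side" or "wrist"; returns the picture (420x560x3 uint8, red, green, blue); there is no depth.
- cams.camera_params(name): a dict with "vfov" (degrees; the focal length in pixels is half the picture's height over the tangent of half this angle, whatever the lens; pixels are square), "cx", "cy" (the principal point, pixels), "R" (3x3) and "t" (3): a world point X has camera coordinates R X + t; the wrist camera has in their place "tool_from_camera" (4x4, takes a point from camera to tool coordinates, whose origin is the TCP and whose axes are the flange's). Camera axes: x right, y down, z forward; pixel columns grow to the right and rows downward; lengths in m; the calibration is good to about 2 mm. A picture is of the moment at which its call begins: read the wrist's pose just before it. camera_params takes no time and is no camera call.
- r.finish_job(): hands the job in; it is judged then, once.
Trained networks look in the newest picture that a camera, given by its name, has taken for a name from the list of things; names that differ only in an ending like _2 or _b are one class to them, and where a whole thing is asked for, a point or a joint stands for the part that bears it (a point fixed in the world has none). Each returns a list of dicts, best first, with "score" (0 to 1); they miss things now and then, are a little off and sometimes report something else, mostly with a low value. They report only what shows in the picture. A call takes as long as a camera call. They do not tell look-alikes from the thing itself.
- finder.spot_in(camera, label): "at" ([x, y, z] in m, in the coordinates of the camera as it stood for that picture, good to about 4 mm: the middle of the surface that is visible of it).
- finder.regions_of(camera, label): "mask" (420x560 bool, what is visible of it).
The state is a dict: "clock": time; "q": joint angles; "qd": joint speeds; "joint_torque": joint torques, N m; "tool_pos": TCP position; "eef_rot": TCP orientation; "contact_force": force on the tool from outside, world axes, zero at the start; "moment": the same for the moment, N m; "opening": opening from 0.0 (shut) to 1.0 (fully open); "finger_force": force on a finger pad.
Only numpy, scipy, OpenCV 4.12 (cv2) and the standard library are available. Lean on these libraries where they do the work, as an engineer would, in place of code of your own. Each camera call takes 0.05 s, during which the arm holds its last target. There are 200 camera calls.

## Working session

There is one attempt and no reset: what is moved stays moved. The work goes in short steps, Python scripts to look and compute and a tool call to move; the robot and the scene stay as the last step left them, time stands still between calls to the robot, and variables do not carry over. Pictures are saved under pics/ and viewed, at most 10 in all, crops included, and the job is handed in when it is done.

Besides the shell and the picture viewer there is one more tool, called after "Emit:" as name([rows], argument=value, ...), one row to a line, values as JSON. play_rows: Moves the arm, as the interface text tells. Its arguments: {"type":"object","properties":{"rows":{"type":"array","items":{"type":"array","items":{"type":"number"}}},"grip_force":{"type":"number"}},"required":["rows"]}

```bash
mkdir -p pics; ls; cat > h.py <<'E'
import numpy as np, cv2
from plant import status,cams,r,finder
from scipy.spatial.transform import Rotation as Ro
def K(n):
    p=cams.camera_params(n); return 210/np.tan(np.radians(p['vfov']/2)),p
def save(n,f):
    im=cams.snapshot(n); cv2.imwrite('pics/'+f,im[:,:,::-1]); return im
def spot(n,l):
    f,p=K(n); out=[]
    for d in finder.spot_in(n,l):
        c=np.array(d['at']); 
        if 'R' in p: w=np.array(p['R']).T@(c-np.array(p['t']))
        else:
            s=status.get_state(); T=np.array(p['tool_from_camera'])
            w=Ro.from_quat(s['eef_rot']).apply(T[:3,:3]@c+T[:3,3])+s['tool_pos']
        out.append((round(d['score'],2),w.round(4).tolist()))
    return out
E
python3 - <<'E'
from h import *
s=status.get_state(); print(s['clock'],s['tool_pos'],s['eef_rot'],s['opening'])
for n in ('scene','side'):
    save(n,n+'0.png'); print(cams.camera_params(n))
    for l in ('scale','cover_tab','tare_key_top','off_key_top','spool_small'): print(n,l,spot(n,l))
E
```

```text
pics
0.0 [0.27163738 0.56254237 0.4039279 ] [ 2.22980537e-01  9.74822498e-01 -8.70151954e-04 -1.42367835e-04] 0.9961084139940402
{'vfov': 56.81488760244742, 'cx': 277.18295437069276, 'cy': 204.76513664036148, 'R': array([[-0.75377003,  0.65703451,  0.01167859],
       [ 0.52922433,  0.61748578, -0.58192175],
       [-0.38955404, -0.43245458, -0.81316092]]), 't': array([ 0.401205  , -0.25585783,  1.43757405])}
scene scale [(0.72, [0.6021, 0.1183, 0.0631])]
scene cover_tab [(0.82, [0.5005, -0.0166, 0.0618])]
scene tare_key_top []
scene off_key_top [(0.43, [0.5473, 0.1732, 0.0373])]
scene spool_small [(0.7, [0.5677, 0.2444, 0.0774])]
{'vfov': 57.61388431272885, 'cx': 279.51626795942997, 'cy': 207.4599283974953, 'R': array([[-0.96795421, -0.25036016,  0.01960703],
       [-0.13959762,  0.47152721, -0.87073222],
       [ 0.20875141, -0.84556601, -0.49136643]]), 't': array([0.51951864, 0.16836512, 1.23461584])}
side scale [(0.94, [0.5795, 0.1544, 0.0544])]
side cover_tab [(0.44, [0.4956, -0.0134, 0.0624])]
side tare_key_top []
side off_key_top []
side spool_small [(0.45, [0.563, 0.2544, 0.0809])]
```

View pics/scene0.png

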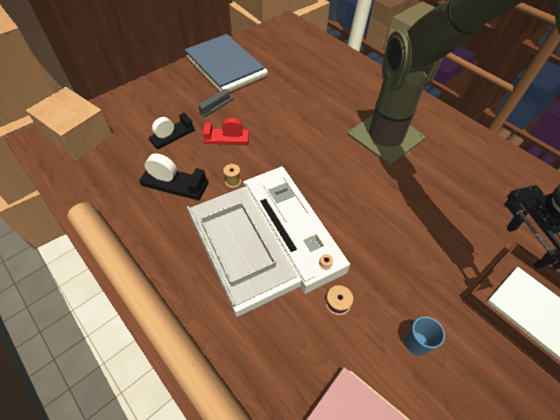

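View pics/side0.png

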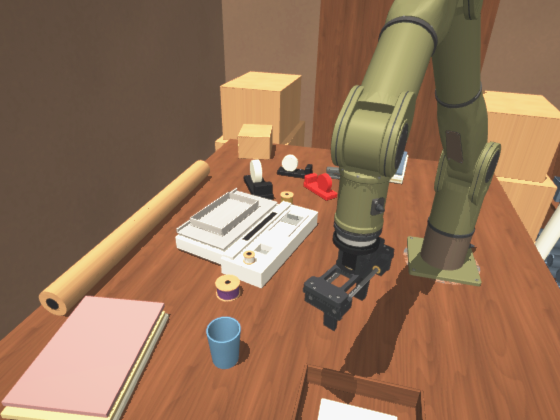

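The scene view shows the scale, with the deck facing the robot. The cover is near px (281,192), the square key near (314,242) and the small spool at (326,262). The side view agrees. Next I'll move the wrist camera over the deck.

```bash
cat >> h.py <<'E'
def plan(pos,yaw_y,n=1):
    """total tool-frame shift, and turn (deg about tool z) to have tool y at world angle yaw_y, tool down"""
    s=status.get_state(); R=Ro.from_quat(s['eef_rot'])
    y=np.array([np.cos(yaw_y),np.sin(yaw_y),0]); z=np.array([0,0,-1.]); G=Ro.from_matrix(np.array([np.cross(y,z),y,z]).T)
    print('shift mm',(R.inv().apply(np.array(pos)-s['tool_pos'])*1000).round(1),'turn',np.degrees((R.inv()*G).as_rotvec()).round(2))
E
python3 - <<'E'
from h import *
print(cams.camera_params('wrist'))
plan([.5,.0,.38],np.radians(76))
E
```

```text
{'vfov': 70.40409609534724, 'cx': 277.79322289018086, 'cy': 209.3371155954264, 'tool_from_camera': array([[-1.01311655e-03, -9.46208707e-01, -3.23555337e-01,
         8.45670153e-02],
       [ 9.99999487e-01, -9.59853654e-04, -3.24192277e-04,
         1.16797128e-03],
       [-3.81221646e-06, -3.23555499e-01,  9.46209194e-01,
         1.91436981e-02],
       [ 0.00000000e+00,  0.00000000e+00,  0.00000000e+00,
         1.00000000e+00]])}
shift mm [-450.3 -407.6   24.7] turn [ 1.000e-02 -0.000e+00 -1.177e+01]
```

Emit:
play_rows([
  [0,-0.043,-0.038,0.003,0,0,0],
  [0,-0.043,-0.038,0.003,0,0,0],
  [0,-0.043,-0.038,0.003,0,0,0],
  [0,-0.043,-0.038,0.003,0,0,0],
  [0,-0.043,-0.038,0.003,0,0,0],
  [0,-0.043,-0.038,0.003,0,0,0],
  [0,-0.043,-0.038,0.003,0,0,0],
  [0,-0.043,-0.038,0.003,0,0,0],
])

```text
clock: 1.6
tool_pos: [0.4501, 0.1379, 0.3809]
eef_rot: [0.223, 0.975, 0.0, 0.0]
contact_force: [0.7, 0.8, -0.0]
opening: 0.118
finger_force: 0.0
```

Emit:
play_rows([
  [0,-0.043,-0.038,0,0,0,0],
  [0,-0.043,-0.038,0,0,0,0],
  [0,0,0,0,0,0,-6],
  [0,0,0,0,0,0,-5.8],
  [0,0,0,0,0,0,0],
  [0,0,0,0,0,0,0],
])

```text
clock: 2.35
tool_pos: [0.4938, 0.0339, 0.3808]
eef_rot: [0.122, 0.992, 0.0, 0.0]
contact_force: [0.0, -0.5, 0.4]
opening: 0.006
finger_force: 0.0
```

```bash
python3 - <<'E'
from h import *
s=status.get_state(); print(s['clock'],s['tool_pos'],s['eef_rot'],s['contact_force'],s['opening'])
save('wrist','w0.png')
for l in ('cover_tab','tare_key_top','off_key_top','spool_small','cover'): print(l,spot('wrist',l))
E
```

```text
2.35 [0.49375599 0.03385722 0.38079464] [1.22310167e-01 9.92491918e-01 7.87591802e-05 9.42672118e-05] [ 0.04912192 -0.52715831  0.35220091] 0.006437186699971586
cover_tab [(0.92, [0.4953, -0.0203, 0.0626])]
tare_key_top []
off_key_top [(0.68, [0.5484, 0.1689, 0.0395]), (0.65, [0.5666, 0.2381, 0.0807]), (0.2, [0.7312, 0.0, 0.0773])]
spool_small [(0.58, [0.5671, 0.2393, 0.0813]), (0.44, [0.5371, 0.0933, 0.054])]
cover [(0.75, [0.5012, -0.0213, 0.061])]
```

View pics/w0.png

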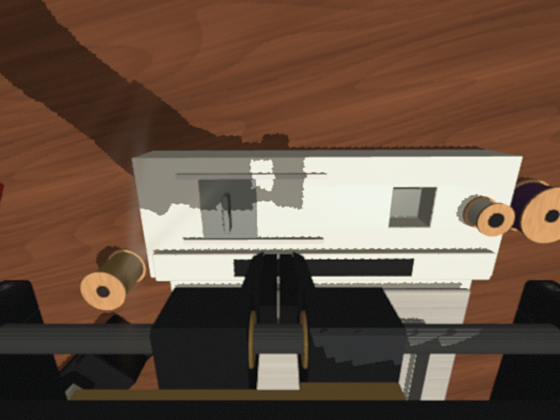

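The wrist view shows the deck's near corners at about (135,158) and (520,157), the cover with its tab at about (226,212), and the square well at about (412,206). I'll enlarge it to get exact edges.

```bash
python3 - <<'E'
import cv2
im=cv2.imread('pics/w0.png'); cv2.imwrite('pics/w0a.png',cv2.resize(im[140:300,125:325],None,fx=4,fy=3.75,interpolation=cv2.INTER_CUBIC)); cv2.imwrite('pics/w0b.png',cv2.resize(im[140:300,340:540],None,fx=4,fy=3.75,interpolation=cv2.INTER_CUBIC))
E
```

```text
(no output)
```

View pics/w0a.png

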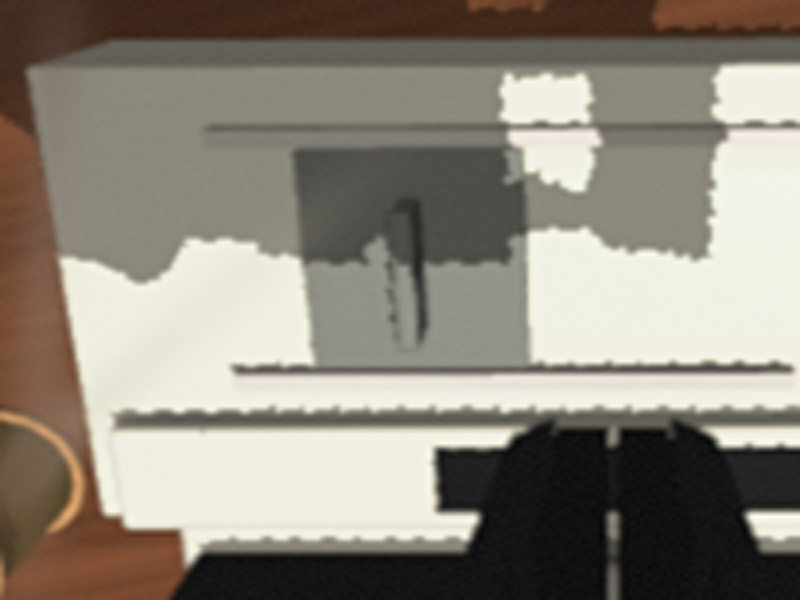

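View pics/w0b.png

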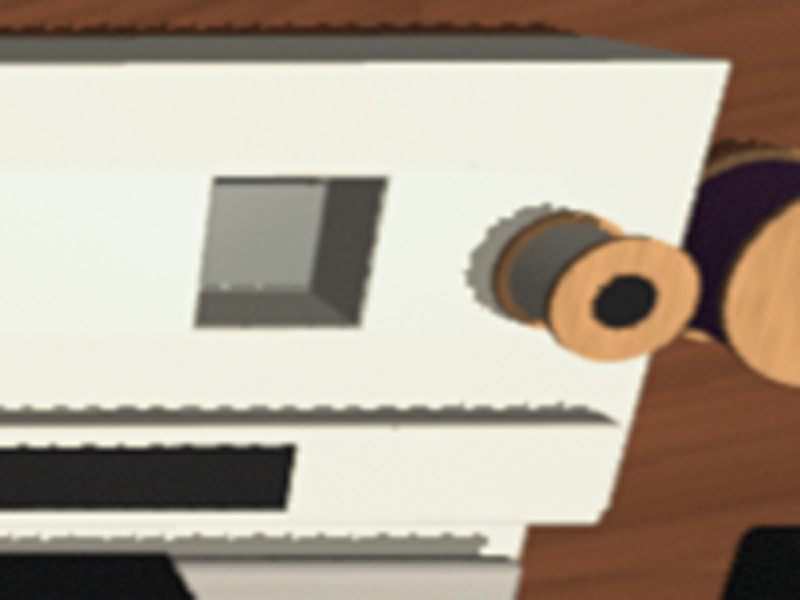

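```bash
cat > fit.py <<'E'
from h import *
from scipy.optimize import least_squares
f,p=K('wrist'); T=np.array(p['tool_from_camera']); s=status.get_state(); R=Ro.from_quat(s['eef_rot'])
def proj(X):
    t=R.inv().apply(X-s['tool_pos']); c=(t-T[:3,3])@T[:3,:3]
    return c[:,:2]/c[:,2:]*f+[p['cx'],p['cy']]
a=lambda x,y:(125+x/4-.4,140+y/3.75-.4)
b=lambda x,y:(340+x/4-.4,140+y/3.75-.4)
obj=np.array([(-70,-200,55),(-70,200,55),(-38,72,55),(-38,118,55),(8,118,55),(8,72,55)])/1000
px=np.array([a(30,66),b(730,62),b(213,178),b(388,177),b(362,327),b(195,327)])
W=lambda v,o:np.c_[o[:,:2]@np.array([[np.cos(v[2]),np.sin(v[2])],[-np.sin(v[2]),np.cos(v[2])]])+v[:2],o[:,2]+(v[3] if len(v)>3 else 0)]
res=least_squares(lambda v:(proj(W(v,obj))-px).ravel(),[.5,.09,-.24])
v=res.x; print('pose',v[:2],np.degrees(v[2]),'res',res.fun.round(1))
pc=np.array([a(293,150),a(522,150),a(530,367),a(315,367)])
cov=lambda c:np.array([(c[1]-.033,c[0]-.14,.06),(c[1]-.033,c[0]-.08,.06),(c[1]+.033,c[0]-.08,.06),(c[1]+.033,c[0]-.14,.06)])
rc=least_squares(lambda c:(proj(W(v,cov(c)))-pc).ravel(),[0,-.015]); print('cover s,x',rc.x,rc.fun.round(1))
P=lambda x,y,z:W(v,np.array([[x,y,z]]))[0].round(4)
print('well',P(-.015,-.11,.055),'offwell',P(-.015,.095,.055),'tab',P(-.015,-.11+rc.x[0],.078))
yaw=v[2]+np.pi/2
for n,y in (('open start',-.11+rc.x[0]-.045),('well',-.11),('shut start',-.11+.065+.045)):
    print(n,P(-.015,y,0)); plan([*P(-.015,y,0)[:2],.30],yaw)
E
python3 fit.py
```

```text
pose [0.53873533 0.0759689 ] -13.864334923405186 res [ 0.1  0.1 -0.1  0.   0.5 -0.3  0.1 -0.1 -0.4  0.1 -0.1  0.2]
cover s,x [ 0.00646217 -0.01470758] [-0.2 -0.1  0.5 -0.3  0.1  0.2 -0.4  0.3]
well [ 0.4978 -0.0272  0.055 ] offwell [0.5469 0.1718 0.055 ] tab [ 0.4994 -0.021   0.078 ]
open start [ 0.4886 -0.0646  0.    ]
shift mm [-18.8 -96.8  80.7] turn [-0.    0.   -0.11]
well [ 0.4978 -0.0272  0.    ]
shift mm [-18.7 -58.3  80.7] turn [-0.    0.   -0.11]
shut start [0.5242 0.0796 0.    ]
shift mm [-18.5  51.7  80.7] turn [-0.    0.   -0.11]
```

Emit:
play_rows([
  [0,-0.009,-0.049,0.01,0,0,0],
  [0,-0.0097,-0.048,0.01,0,0,-0.1],
  [0,0,0,0.045,0,0,0],
  [0,0,0,0.045,0,0,0],
  [0,0,0,0.03,0,0,0],
  [0,0,0,0.009,0,0,0],
  [0,0,0,0,0,0,0],
])

```text
clock: 3.52
tool_pos: [0.4887, -0.0648, 0.2318]
eef_rot: [0.121, 0.993, -0.0, -0.0]
contact_force: [0.5, 0.2, 0.4]
opening: 0.004
finger_force: 0.0
```

Emit:
play_rows([
  [0,0,0.012,0,0,0,0],
  [0,0,0.012,0,0,0,0],
  [0,0,0.012,0,0,0,0],
  [0,0,0.012,0,0,0,0],
  [0,0,0.012,0,0,0,0],
  [0,0,0.012,0,0,0,0],
  [0,0,0,0,0,0,0],
])

```text
clock: 4.4
tool_pos: [0.506, 0.0066, 0.2316]
eef_rot: [0.12, 0.993, 0.001, 0.0]
contact_force: [0.3, 0.3, 0.3]
opening: 0.005
finger_force: 0.0
```

Emit:
play_rows([
  [0,0,0.004,0,0,0,0],
  [0,0,0.004,0,0,0,0],
])

```text
clock: 4.65
tool_pos: [0.5073, 0.0123, 0.2315]
eef_rot: [0.121, 0.993, -0.0, -0.001]
contact_force: [-0.5, -1.0, 0.1]
opening: 0.005
finger_force: 0.8
```

Emit:
play_rows([
  [0,0,0.003,0,0,0,0],
  [0,0,0,0,0,0,0],
])

```text
clock: 4.9
tool_pos: [0.5083, 0.0159, 0.2316]
eef_rot: [0.121, 0.993, 0.0, -0.0]
contact_force: [-0.9, -1.4, 0.2]
opening: 0.006
finger_force: 0.3
```

```bash
python3 - <<'E'
from h import *
s=status.get_state(); print(s['tool_pos'],s['contact_force'])
save('wrist','w1.png')
for l in ('cover_tab','tare_key_top','off_key_top'): print(l,spot('wrist',l))
E
```

```text
[0.50826236 0.01587934 0.23160846] [-0.88014664 -1.43139784  0.18273145]
cover_tab [(0.88, [0.4952, 0.0435, 0.064])]
tare_key_top [(0.79, [0.4984, -0.0294, 0.0369])]
off_key_top [(0.8, [0.5501, 0.1745, 0.0379])]
```

View pics/w1.png

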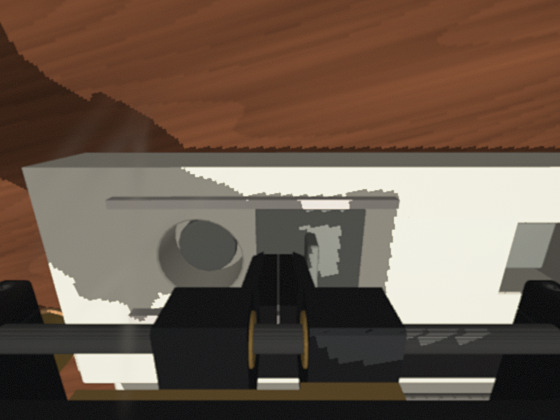

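The round well at (208,248) is uncovered, and the cover has slid right with its tab at about (313,250). I'll nudge it on until it meets the stop.

Emit:
play_rows([
  [0,0,0.003,0,0,0,0],
  [0,0,0,0,0,0,0],
])

```text
clock: 5.35
tool_pos: [0.509, 0.0177, 0.2317]
eef_rot: [0.121, 0.993, -0.001, -0.0]
contact_force: [-0.1, -4.7, 1.4]
opening: 0.009
finger_force: 2.0
```

Emit:
play_rows([
  [0,0,0.003,0,0,0,0],
  [0,0,0,0,0,0,0],
])

```text
clock: 5.6
tool_pos: [0.5093, 0.0185, 0.2318]
eef_rot: [0.122, 0.992, -0.003, -0.001]
contact_force: [-0.8, -10.1, 3.5]
opening: 0.006
finger_force: 4.7
```

Emit:
play_rows([
  [0,0,-0.012,0,0,0,0],
  [0,0,-0.02,-0.008,0,0,0],
  [0,0,-0.018,-0.002,0,0,0],
  [0,0,0,0,0,0,0],
])

```text
clock: 6.1
tool_pos: [0.4976, -0.0284, 0.2417]
eef_rot: [0.122, 0.993, -0.0, 0.0]
contact_force: [-0.6, -0.4, 0.3]
opening: 0.003
finger_force: 0.0
```

```bash
python3 - <<'E'
from h import *
s=status.get_state(); print(s['tool_pos'],s['contact_force'])
plan([.4978,-.0272,.212],np.radians(76.136))
E
```

```text
[ 0.49757741 -0.02844788  0.24174694] [-0.61769243 -0.44353103  0.28498211]
shift mm [ 0.1  1.3 29.7] turn [-0.    0.01 -0.15]
```

Emit:
play_rows([
  [0,0,0.001,0,0,0,0],
  [0,0,0,0.015,0,0,0],
  [0,0,0,0.014,0,0,0],
  [0,0,0,0.006,0,0,0],
  [0,0,0,0.004,0,0,0],
  [0,0,0,0,0,0,0],
])

```text
clock: 6.85
tool_pos: [0.4977, -0.0258, 0.2025]
eef_rot: [0.121, 0.993, -0.0, -0.001]
contact_force: [-1.3, 0.4, 2.5]
opening: 0.004
finger_force: 1.0
```

Emit:
play_rows([
  [0,0,0,0.003,0,0,0],
  [0,0,0,0.002,0,0,0],
  [0,0,0,0,0,0,0],
])

```text
clock: 7.22
tool_pos: [0.4978, -0.026, 0.1984]
eef_rot: [0.121, 0.993, 0.0, 0.0]
contact_force: [-2.9, 1.4, 9.4]
opening: 0.006
finger_force: 4.7
```

Emit:
play_rows([
  [0,0,0,0.002,0,0,0],
  [0,0,0,0,0,0,0],
  [0,0,0,0,0,0,0],
  [0,0,0,0,0,0,0],
  [0,0,0,0,0,0,0],
  [0,0,0,0,0,0,0],
  [0,0,0,0,0,0,0],
  [0,0,0,0,0,0,0],
])

```text
clock: 8.22
tool_pos: [0.4976, -0.0259, 0.1981]
eef_rot: [0.121, 0.993, -0.0, 0.001]
contact_force: [-5.5, 1.3, 27.9]
opening: 0.004
finger_force: 14.2
```

Emit:
play_rows([
  [0,0,0,0,0,0,0],
  [0,0,0,0,0,0,0],
  [0,0,0,0,0,0,0],
  [0,0,0,0,0,0,0],
  [0,0,0,0,0,0,0],
])

```text
clock: 8.85
tool_pos: [0.4976, -0.0259, 0.198]
eef_rot: [0.121, 0.993, -0.0, 0.001]
contact_force: [-5.0, 2.3, 28.5]
opening: 0.008
finger_force: 14.2
```

Emit:
play_rows([
  [0,0,0,-0.01,0,0,0],
  [0,0,0,-0.02,0,0,0],
  [0,0,0,-0.04,0,0,0],
  [0,0,0,-0.02,0,0,0],
  [0,0,0,0,0,0,0],
])

```text
clock: 9.48
tool_pos: [0.4989, -0.0265, 0.2869]
eef_rot: [0.121, 0.993, 0.0, 0.002]
contact_force: [-0.1, 0.7, -0.6]
opening: 0.005
finger_force: 0.0
```

```bash
python3 - <<'E'
from h import *
v=[.53873533,.0759689]; c,s_=np.cos(np.radians(-13.8643)),np.sin(np.radians(-13.8643))
x,y=-.015,-.11+.065+.038
s=status.get_state(); print(s['tool_pos'],s['contact_force'])
plan([v[0]+c*x-s_*y,v[1]+s_*x+c*y,.2315],np.radians(76.136))
save('wrist','w2.png')
for l in ('cover_tab','tare_key_top'): print(l,spot('wrist',l))
E
```

```text
[ 0.49890432 -0.02645502  0.28689303] [-0.05109286  0.71038072 -0.57556826]
shift mm [  1.2 101.9  55.5] turn [ 0.07  0.23 -0.06]
cover_tab [(0.66, [0.5069, 0.0335, 0.0609]), (0.3, [0.4909, -0.031, 0.0387])]
tare_key_top [(0.78, [0.4955, -0.0265, 0.0365])]
```

Emit:
play_rows([
  [0,0.0005,0.034,0,0,0,0],
  [0,0.0005,0.034,0,0,0,0],
  [0,0,0.034,0,0,0,0],
  [0,0,0,0.025,0,0,0],
  [0,0,0,0.022,0,0,0],
  [0,0,0,0.009,0,0,0],
  [0,0,0,0,0,0,0],
])

```text
clock: 10.5
tool_pos: [0.5212, 0.0731, 0.2288]
eef_rot: [0.121, 0.993, -0.0, -0.001]
contact_force: [0.6, -0.0, -0.4]
opening: 0.005
finger_force: 0.0
```

Emit:
play_rows([
  [0,0,-0.012,0,0,0,0],
  [0,0,-0.012,0,0,0,0],
  [0,0,-0.012,0,0,0,0],
  [0,0,-0.012,0,0,0,0],
  [0,0,-0.012,0,0,0,0],
  [0,0,-0.012,0,0,0,0],
  [0,0,-0.006,0,0,0,0],
  [0,0,0,0,0,0,0],
])

```text
clock: 11.5
tool_pos: [0.5025, -0.0035, 0.2296]
eef_rot: [0.121, 0.993, -0.001, -0.001]
contact_force: [-0.3, -0.7, 0.4]
opening: 0.005
finger_force: 0.0
```

Emit:
play_rows([
  [0,0,-0.004,0,0,0,0],
  [0,0,-0.003,0,0,0,0],
  [0,0,0,0,0,0,0],
])

```text
clock: 11.88
tool_pos: [0.5009, -0.0095, 0.2296]
eef_rot: [0.121, 0.993, -0.0, -0.0]
contact_force: [0.0, -0.8, -0.2]
opening: 0.003
finger_force: 0.2
```

Emit:
play_rows([
  [0,0,-0.003,0,0,0,0],
  [0,0,0,0,0,0,0],
])

```text
clock: 12.12
tool_pos: [0.5004, -0.0116, 0.2297]
eef_rot: [0.12, 0.993, 0.001, -0.0]
contact_force: [-0.7, 3.3, -0.8]
opening: 0.004
finger_force: 1.7
```

Emit:
play_rows([
  [0,0,-0.002,0,0,0,0],
  [0,0,0,0,0,0,0],
])

```text
clock: 12.38
tool_pos: [0.5002, -0.0121, 0.2297]
eef_rot: [0.119, 0.993, 0.002, 0.0]
contact_force: [-0.7, 6.8, -1.3]
opening: 0.003
finger_force: 3.5
```

Emit:
play_rows([
  [0,0,-0.003,0,0,0,0],
  [0,0,0,0,0,0,0],
])

```text
clock: 12.62
tool_pos: [0.4999, -0.0128, 0.2298]
eef_rot: [0.118, 0.993, 0.004, 0.001]
contact_force: [-0.0, 13.1, -0.8]
opening: 0.005
finger_force: 6.0
```

Emit:
play_rows([
  [0,0,0.015,0,0,0,0],
  [0,0,0.01,-0.01,0,0,0],
  [0,0,0,-0.04,0,0,0],
  [0,0,0,-0.05,0,0,0],
  [0,0,0,-0.05,0,0,0],
  [0,0,0,0,0,0,0],
  [0,0,0,0,0,0,0],
])

```text
clock: 13.5
tool_pos: [0.5049, 0.0066, 0.3798]
eef_rot: [0.121, 0.993, -0.001, -0.0]
contact_force: [-0.9, -0.3, -0.8]
opening: 0.001
finger_force: 0.0
```

```bash
python3 - <<'E'
from h import *
s=status.get_state(); print(s['clock'],s['tool_pos'],s['contact_force'])
im=save('wrist','w3.png'); cv2.imwrite('pics/w3a.png',cv2.resize(im[140:300,125:325,::-1],None,fx=4,fy=3.75,interpolation=cv2.INTER_CUBIC))
for l in ('cover_tab','off_key_top','tare_key_top'): print(l,spot('wrist',l))
E
```

```text
13.5 [0.50488454 0.00655819 0.37977174] [-0.93251131 -0.31138486 -0.82237492]
cover_tab [(0.74, [0.4946, -0.0266, 0.0599])]
off_key_top [(0.95, [0.5482, 0.1735, 0.0359])]
tare_key_top []
```

View pics/w3.png

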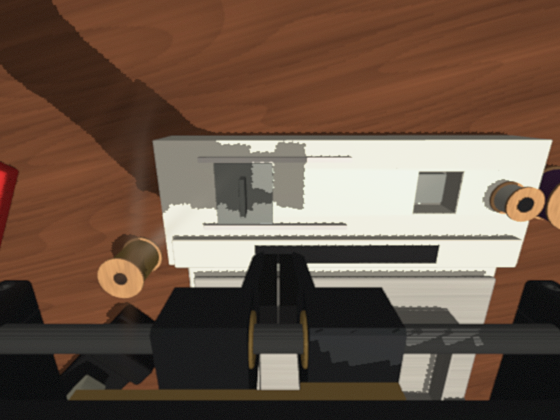

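View pics/w3a.png

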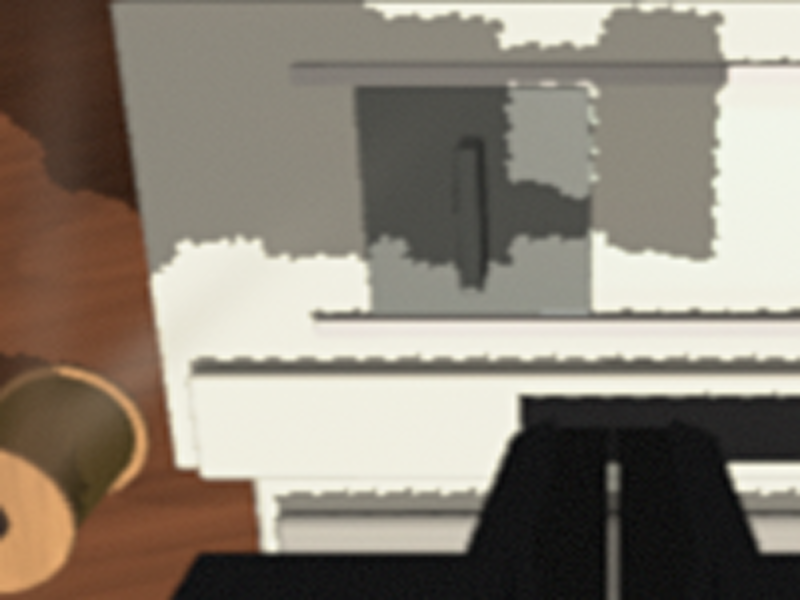

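The cover is shut over the well: its left edge is 15 mm from the rail's end and it rests on its stop. The spools and the square key haven't moved, so I'm handing in the job.

```bash
python3 -c "
from plant import r; print(r.finish_job())"
```

```text
the job is handed in; nothing more can be done
None
```

I tared the scale and handed in the job at about 13.5 s: cover pushed open to its stop, round key held fully down for about 1.6 s and released, cover pushed shut against its stop, and the square key and loose objects not touched.

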